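Fetch the sanding block from behind the jar and the tin

ROBOT

A 6-joint arm with a two-finger parallel gripper is mounted at the origin on a cart in front of the work surface, level with it; the furniture and walls round the work are solid. World frame = base frame: x ahead of the robot, y to its left, z up, the work surface at z = 0. Lengths are in m, angles in degrees, forces in N, time in s.
With the tool pointing down it reaches from about 0.35 to 0.875 m from the base axis. Payload 4.2 kg.
Tool frame: the origin (TCP) lies on the centre line of the jaws, within the pads' length; the fingertips stand 25 mm ahead of it and the grasp point (between the pads) lies 6 mm ahead of it; z points along the fingers, y is the line along which they close (so a half turn about z gives the same grasp; the last joint's range is limited). The gripper opens to 87 mm and grips with 3 to 60 N. Pads are 19 mm wide; open, the fingers measure 117 mm over their backs; the gripper's body (75 mm by 190 mm) begins 51 mm behind the grasp point.
Start: joints at [14.817, 22.042, 0.453, 0, -68.411, -14.817], TCP at [0.625, 0, 0.248] pointing down, gripper open.
Joint ranges: [-179.83, 179.83], [-69.29, 118.12], [-61.27, 80.66], [-181.25, 117.63], [-171.15, -9.14], [-177.46, 177.46]. Speed limits (degrees/s): [159.86, 159.86, 180, 180, 180, 180].

INTERFACE

Orientations are given as a 3x3 rotation matrix whose columns are the frame's x, y, z axes.
In Python, from station import r gives the robot as it stands.
- The arm moves only by the tool move_arm, never from a script. Its argument "series" is a list of rows, each an object with "grip": the opening, from 0 (shut) to 1 (fully open); "xyz": the shift along the tool's x, y, z in mm, a list of three; "angular": the turn, a rotation vector about the tool's x, y, z in rad, a list of three. A call has 1 to 10 rows; each row is the pose to reach, as a shift and turn from the pose commanded when the call began, along the tool's axes at that moment; what a row does not reach only later rows make up. A row lasts 1/10 s, in which the tool goes at most 50 mm and 8.59 degrees, less where a joint would pass 70% of its speed; a pose out of reach is approached as far as the arm can. A call with a gripper value outside its range is refused whole. The fingers move at their own pace and stop on an object; the grip force is fixed at half the most. Time passes only in rows, so rows that repeat a pose let the fingers close. It gives the time, the measured TCP pose, the force, the opening and the grip force at its end, in the units of the state.
- r.sense(): the state, without advancing time (a new reading comes with each control period).
- r.capture(name): name is "scene" or "side" or "wrist"; returns a dict with "img" (384x512x3 uint8, red, green, blue), "camera_matrix" (3x3 intrinsics, pixels), "rvec" (rotation vector, rad) and "tvec" (3), from world to camera coordinates, as OpenCV has them; the wrist camera has in their place "hand_eye" (4x4, takes a point from camera to tool coordinates, whose origin is the TCP and whose axes are the flange's). Camera axes: x right, y down, z forward; pixel columns grow to the right and rows downward; lengths in m; the calibration is good to about 2 mm. The wrist camera is an equidistant fisheye: a pixel r from the principal point sees the ray r / f radians off the axis. A picture is of the moment at which its call begins: read the wrist's pose just before it. There is no depth.
- r.finish_job(): hands the job in; it is judged then, once.
The state is a dict: "time_s": time; "joints": joint angles; "joint_velocities": joint speeds; "effort": joint torques, N m; "tcp_pos": TCP position; "ee_rot": TCP orientation; "wrist_force": force on the tool from outside, world axes, zero at the start; "moment": the same for the moment, N m; "gripper_width": opening from 0.0 (shut) to 1.0 (fully open); "gripper_force": force on a finger pad.
Only numpy, scipy, OpenCV 4.12 (cv2) and the standard library are available. Lean on these libraries where they do the work, as an engineer would, in place of code of your own. Each camera call takes 0.05 s, during which the arm holds its last target. There are 200 camera calls.

TASK

The dark sanding block lies at the back of the wooden caddy, behind the amber jar with the red lid and the green-labelled tin that stand in it. Stand the jar and the tin upright on the black rubber mat to clear the way, then lay the sanding block flat on the blue pad, centred on it and lined up with it so that it does not hang over, and only then put the jar and the tin back upright in the caddy, each where it stood at the start. Do not tip the jar or the tin over, and leave the other things on the bench as they are.

Things in the scene. Friction and masses are not known exactly. Their poses are not given: they have to be found in the camera images.
- jar_center (a point): Amber screw-top jar, red lid, 58 mm diameter, 110 mm high, loose, 0.28 kg, in the front half of the caddy. Point on its axis half-way up (55 mm above its underside); z up. Sides straight up to 74 mm above the underside, then a shoulder narrows to the lid (52 mm wide, top 16 mm). Gripped 60 to 68 mm above its underside, fingertips stay above the sanding block. Jar and tin axes stand 76 mm apart.
- tin_center (a point): Round tin with a green label, 56 mm diameter, 115 mm high, standing beside the jar in the front half of the caddy (which of the two is on the left changes). Point on its axis half-way up (57.5 mm above its underside); z up. About 0.3 kg. Loose. Its sides are straight from 5 to 99 mm above its underside; easily gripped across its diameter in the upper part, above the sanding block behind it.
- cork_center (a point): Dark brown cork sanding block wrapped in abrasive, lying flat in the caddy behind the jar and the tin. Point at its centre (18 mm above its underside). 60 mm along its x, 112 mm along its y (long axis), 36 mm high along z. Gripped across the 60 mm. 0.05 kg. Loose.
- caddy: Shallow open wooden caddy, fixed. Origin at the centre of its underside; x points to its back, y to its left. Outside 212 mm (x) by 188 mm (y); floor 8 mm thick, rim walls 10 mm thick and 24 mm high. The jar and the tin stand about on two round grey marks on its floor at x = -45 mm, y = +38 and -38 mm; the sanding block lies at about x = +25 mm, y = 0, its long axis along the caddy's y, about 10 mm behind them and 41 mm in front of the back wall.
- mat: Thin black rubber mat, fixed on the bench, 180 mm (its x) by 96 mm (its y), 3 mm thick: the side area for the jar and the tin. Origin at the centre of its underside. It may lie left or right of the caddy.
- pad: Thin blue felt pad, fixed on the bench, 90 mm (its x) by 142 mm (its y, long axis), 3 mm thick: the place for the sanding block, whose long axis goes along the pad's long axis, either way round. Origin at the centre of its underside. It lies on the other side of the caddy from the mat.
- roll: Bystander: dark round roll of abrasive, 69 mm diameter, 50 mm high, standing beside the back of the caddy. Origin at the centre of its underside. Leave alone.
- foot: Bystander: tapered hardwood block, 28 x 50 x 64 mm, standing beside the back of the caddy. Origin at the centre of its underside. Leave alone.

How it is judged:
By the outcome, as a careful person would: the job done as asked, in the order asked, and still so for the second after the job is handed in, with the robot touching nothing.
It also fails if it takes over 128 s, if anything falls off the work surface, if the arm or the gripper's body presses on something with over 40 N, if the wrist force passes 120 N, or if a joint passes its speed limit or range.

## Working session

There is one attempt and no reset: what is moved stays moved. The work goes in short steps, Python scripts to look and compute and a tool call to move; the robot and the scene stay as the last step left them, time stands still between calls to the robot, and variables do not carry over. Pictures are saved under pics/ and viewed, at most 14 in all, crops included, and the job is handed in when it is done.

Besides the shell and the picture viewer there is one more tool, called as a command line: name --argument value ..., lists and objects as JSON in quotes. move_arm: Moves the arm, as the interface text tells. Its arguments: {"type":"object","properties":{"series":{"type":"array"}},"required":["series"]}

```bash
ls; mkdir -p pics; cat > h.py <<'E'
import numpy as np, cv2
from station import r
def save(c,n):
    d=r.capture(c); cv2.imwrite(f'pics/{n}.png',d['img'][:,:,::-1]); np.savez(f'pics/{n}.npz',**d); return d
def ray(d,uv):
    K=np.array(d['camera_matrix']);R=cv2.Rodrigues(np.array(d['rvec'],float))[0];t=np.array(d['tvec'],float).ravel()
    v=R.T@np.linalg.solve(K,[uv[0],uv[1],1.]);return -R.T@t,v
def onz(d,uv,z):
    c,v=ray(d,uv);return c+v*(z-c[2])/v[2]
def proj(d,P):
    return cv2.projectPoints(np.array(P,float).reshape(-1,3),np.array(d['rvec'],float),np.array(d['tvec'],float),np.array(d['camera_matrix']),None)[0].reshape(-1,2)
E
python3 - <<'E'
from h import *
s=r.sense();print(s)
a=save('scene','s0')
b=save('side','d0')
w=save('wrist','w0')
for d in(a,b):print(d['camera_matrix'],onz(d,(256,192),0),ray(d,(256,192))[0])
print(w['camera_matrix'],w['hand_eye'])
E
```

```text
pics
{'time_s': 0.0, 'joints': array([ 1.48148828e+01,  2.20899115e+01,  3.79300069e-01, -2.72720491e-02,
       -6.84094464e+01, -1.48162295e+01]), 'joint_velocities': array([-0.0177366 ,  0.08165993,  0.0813379 ,  0.0818268 , -0.05553353,
       -0.00543953]), 'effort': array([ 5.69075401e-04, -3.90661991e+01,  1.87403029e+01,  4.22001421e+00,
        1.09914420e-02, -1.81494070e-04]), 'tcp_pos': array([ 6.24458015e-01, -3.55795379e-06,  2.46469653e-01]), 'ee_rot': array([[-1.99002141e-04, -9.99997693e-01, -2.13887665e-03],
       [-9.99999974e-01,  1.99233382e-04, -1.07900605e-04],
       [ 1.08326492e-04,  2.13885512e-03, -9.99997707e-01]]), 'wrist_force': array([ 0.18494834,  0.19846538, -0.25671067]), 'moment': array([0.00051042, 0.03313099, 0.02366518]), 'gripper_force': 0.0, 'gripper_width': 1.0016739853768952}
[[452.5807559    0.         254.52736953]
 [  0.         452.5807559  200.20542848]
 [  0.           0.           1.        ]] [ 0.65805128 -0.01413583  0.        ] [-0.19397618 -0.45591762  0.89171275]
[[490.37294319   0.         252.14899046]
 [  0.         490.37294319 197.51063622]
 [  0.           0.           1.        ]] [0.59371192 0.06641053 0.        ] [ 0.4204838  -0.9910826   0.71290283]
[[297.31863964   0.         253.52604757]
 [  0.         297.31863964 193.65090417]
 [  0.           0.           1.        ]] [[-6.32113085e-04 -9.64266445e-01 -2.64933619e-01  7.18165391e-02]
 [ 9.99999793e-01 -6.41695841e-04 -5.03793603e-05 -7.55214531e-06]
 [-1.21427675e-04 -2.64933596e-01  9.64266651e-01 -1.37888037e-01]
 [ 0.00000000e+00  0.00000000e+00  0.00000000e+00  1.00000000e+00]]
```

View pics/s0.png

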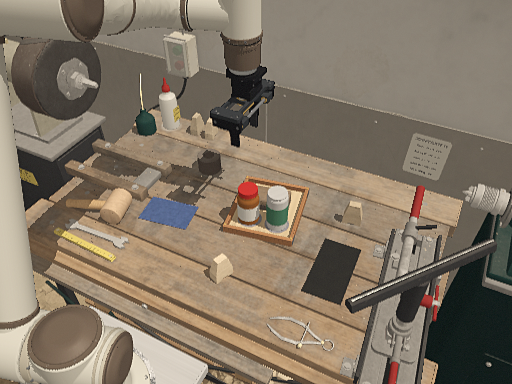

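View pics/w0.png

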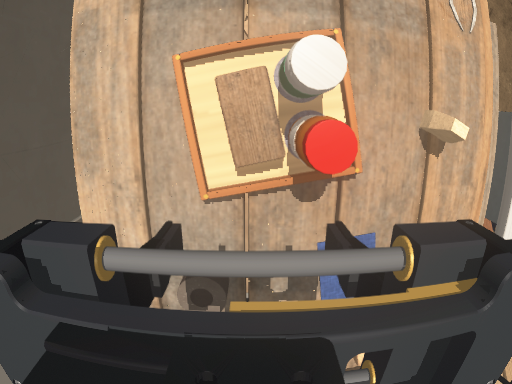

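```bash
cat >> h.py <<'E'
def wray(d,uv,s):
    K=np.array(d['camera_matrix']);H=np.array(d['hand_eye']);p=(np.array(uv,float)-K[:2,2])/K[0,0]
    th=np.hypot(*p);v=np.r_[p/th*np.sin(th),np.cos(th)]
    R=np.array(s['ee_rot']);return R@H[:3,3]+s['tcp_pos'],R@H[:3,:3]@v
def wonz(d,uv,z,s):
    c,v=wray(d,uv,s);return c+v*(z-c[2])/v[2]
def wproj(d,P,s):
    K=np.array(d['camera_matrix']);H=np.array(d['hand_eye']);R=np.array(s['ee_rot'])
    q=(np.atleast_2d(P)-s['tcp_pos'])@R;q=(q-H[:3,3])@H[:3,:3]
    rho=np.hypot(q[:,0],q[:,1]);th=np.arctan2(rho,q[:,2]);return K[:2,2]+K[0,0]*q[:,:2]*(th/rho)[:,None]
X0,Y0=.25,-.5
def top(d,z,s=None,nx=600,ny=1000):  # orthographic 1mm/px at plane z: row=x, col=y
    i,j=np.mgrid[0:nx,0:ny];P=np.c_[X0+i.ravel()/1e3,Y0+j.ravel()/1e3,np.full(i.size,z)]
    q=(proj(d,P) if s is None else wproj(d,P,s)).reshape(nx,ny,2).astype(np.float32)
    return cv2.remap(d['img'],q[...,0],q[...,1],cv2.INTER_LINEAR)
def rect(m):
    m=cv2.morphologyEx(m.astype(np.uint8),cv2.MORPH_OPEN,np.ones((5,5)))
    c=max(cv2.findContours(m,0,2)[0],key=cv2.contourArea);q=cv2.minAreaRect(c)
    b=cv2.boxPoints(q);return (X0+q[0][1]/1e3,Y0+q[0][0]/1e3),q[1],q[2],(b[:,::-1]/1e3+[X0,Y0]).round(4).tolist()
E
python3 - <<'E'
from h import *
L=lambda n:dict(np.load(f'pics/{n}.npz'))
s=r.sense();w=L('w0');a=L('s0');b=L('d0')
C=np.array([wonz(w,p,.024,s)[:2] for p in[(177,57),(339,31),(358,172),(205,196)]]);print('caddy corners',C,C.mean(0),[np.linalg.norm(C[i]-C[i-1]) for i in range(4)])
for n,p,z in(('jar',(330,146),.118),('tin',(317,64),.123),('c',(250,120),.044)):print(n,wonz(w,p,z,s))
for n,d in(('scene',a),('side',b)):
    t=top(d,.003).astype(int);R,G,B=t[...,0],t[...,1],t[...,2]
    cv2.imwrite(f'pics/top_{n}.png',cv2.resize(t[::-1,::-1,::-1].astype(np.uint8),None,fx=.8,fy=.8))
    try:
        print(n,'pad',rect((B>R+30)&(B>G+15)))
        m=(t.max(2)<50);m[:,400:]=0;print(n,'mat',rect(m))
    except Exception as e:print(e)
E
```

```text
caddy corners [[ 0.71732312 -0.14549084]
 [ 0.51857514 -0.18078988]
 [ 0.48958269 -0.00150037]
 [ 0.68593407  0.03028019]] [ 0.60285376 -0.07437522] [np.float64(0.17855175407062607), np.float64(0.20185832092206762), np.float64(0.181618524378141), np.float64(0.19890668073256568)]
jar [ 0.55412938 -0.04384039  0.118     ]
tin [ 0.56858463 -0.1178743   0.123     ]
c [ 0.62819639 -0.06486157  0.044     ]
scene pad ((0.4755076293945313, 0.16495288085937498), (89.07461547851562, 140.95254516601562), 80.83765411376953, [[0.4428, 0.0883], [0.4203, 0.2274], [0.5083, 0.2416], [0.5307, 0.1025]])
scene mat ((0.479, -0.4875), (104.0, 25.0), 90.0, [[0.427, -0.5], [0.427, -0.475], [0.531, -0.475], [0.531, -0.5]])
side pad ((0.4803490600585938, 0.16923345947265622), (89.61457061767578, 144.75222778320312), 81.06940460205078, [[0.4473, 0.0908], [0.4248, 0.2338], [0.5134, 0.2477], [0.5358, 0.1047]])
side mat ((0.3625, -0.4835), (225.0, 33.0), 90.0, [[0.25, -0.5], [0.25, -0.467], [0.475, -0.467], [0.475, -0.5]])
```

View pics/top_scene.png

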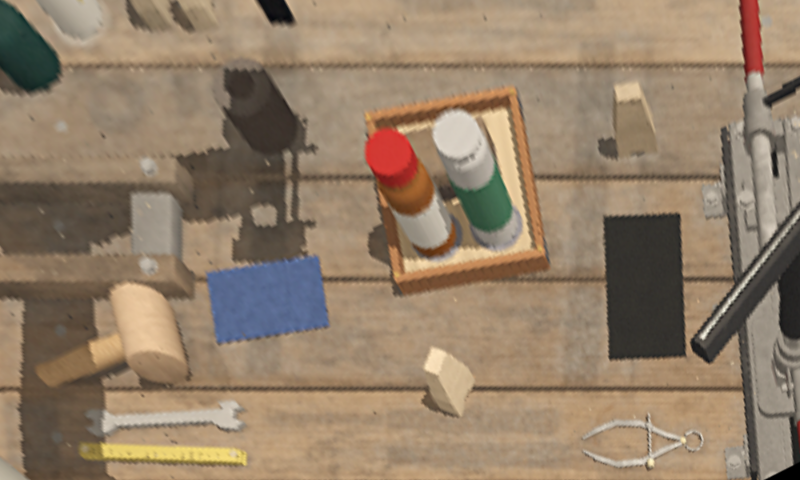

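View pics/d0.png

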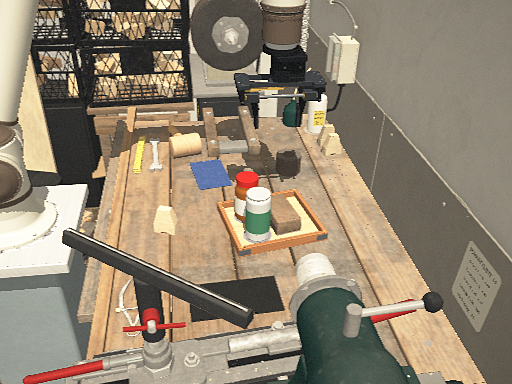

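```bash
cat >> h.py <<'E'
def go(x,y,z,yaw,s=None):
    """shift (mm) & turn (rad) in tool axes to put measured TCP at x,y,z with tool y along -(cos yaw, sin yaw)"""
    from scipy.spatial.transform import Rotation as Ro
    s=s or r.sense();R=np.array(s['ee_rot']);c,n=np.cos(np.radians(yaw)),np.sin(np.radians(yaw))
    T=np.array([[n,-c,0],[-c,-n,0],[0,0,-1.]])
    print('xyz',(R.T@(np.array([x,y,z])-s['tcp_pos'])*1e3).round(1),'ang',Ro.from_matrix(R.T@T).as_rotvec().round(4),'tcp',s['tcp_pos'].round(4),'t',s['time_s'],'w',s['gripper_width'])
E
python3 - <<'E'
from h import *
L=lambda n:dict(np.load(f'pics/{n}.npz'))
a=L('s0');b=L('d0')
def tri(p,q):
    c1,v1=ray(a,p);c2,v2=ray(b,q);v1/=np.linalg.norm(v1);v2/=np.linalg.norm(v2)
    k=np.linalg.lstsq(np.c_[v1,-v2],c2-c1,rcond=None)[0];P,Q=c1+k[0]*v1,c2+k[1]*v2;return (P+Q)/2,np.linalg.norm(P-Q)
print('bar',tri((350,303),(68,238)),tri((493,247),(247,316)))
print('bar other',tri((350,303),(247,316)))
for n,d in(('a',a),('b',b)):
    t=d['img'].astype(int);m=((t[...,0]>150)&(t[...,1]<45)&(t[...,2]<60)).astype(np.uint8);m[:150]=0;m[260:]=0
    k,l,st,ce=cv2.connectedComponentsWithStats(m)
    for i in range(1,k):
        if st[i,4]>60:print(n,st[i],ce[i],onz(d,ce[i],.113))
    c,sn=np.cos(np.radians(9.6)),np.sin(np.radians(9.6))
    print(proj(d,[[.603+c*x-sn*y,-.0744+sn*x+c*y,.024] for x,y in((106,94),(106,-94),(-106,-94),(-106,94)) for x,y in [(x/1e3,y/1e3)]]).round(0))
go(.5535,-.044,.15,9.6)
E
```

```text
bar (array([ 0.24190785, -0.40048801,  0.25682134]), np.float64(0.003666365934411698)) (array([ 0.47654951, -0.59003371,  0.25916421]), np.float64(0.009474795516564827))
bar other (array([ 0.49001863, -0.35245224, -0.04168657]), np.float64(0.07633019372490094))
[[246. 174.]
 [309. 186.]
 [290. 240.]
 [221. 224.]]
[[296. 188.]
 [327. 232.]
 [237. 249.]
 [216. 201.]]
xyz [44.  70.9 96.8] ang [ 1.700e-03  1.000e-04 -1.677e-01] tcp [0.6246 0.     0.2467] t 0.15 w 0.9996269089904545
```

move_arm --series '[{"grip": 1, "xyz": [44, 71, 40], "angular": [0.0017, 0, -0.168]}, {"grip": 1, "xyz": [44, 71, 70], "angular": [0.0017, 0, -0.168]}, {"grip": 1, "xyz": [44, 71, 70], "angular": [0.0017, 0, -0.168]}, {"grip": 1, "xyz": [44, 71, 70], "angular": [0.0017, 0, -0.168]}, {"grip": 1, "xyz": [44, 71, 70], "angular": [0.0017, 0, -0.168]}]'

```text
time_s: 0.65
tcp_pos: [0.5556, -0.0437, 0.1787]
ee_rot: [[0.168, -0.986, 0.004], [-0.986, -0.168, -0.0], [0.001, -0.004, -1.0]]
wrist_force: [1.0, -0.1, 1.2]
gripper_width: 1.003
gripper_force: 0.0
```

```bash
python3 - <<'E'
from h import *
s=r.sense();w=save('wrist','w1')
t=w['img'].astype(int);m=((t[...,0]>150)&(t[...,1]<70)&(t[...,2]<70))
v,u=np.nonzero(m);(c,rad)=cv2.minEnclosingCircle(np.c_[u,v].astype(np.float32));print(c,rad,wonz(w,c,.118,s))
go(.5535,-.044,.079,9.6,s)
print(wproj(w,[[.5535,-.044,.118],[.568,-.1185,.123]],s))
E
```

```text
(258.3799133300781, 215.41929626464844) 36.06828689575195 [ 0.55286405 -0.04557089  0.118     ]
xyz [-0.2  2.6 99.6] ang [-0.0043 -0.0008  0.0009] tcp [ 0.5556 -0.0437  0.1787] t 0.65 w 1.0030171088363455
[[257.11607347 217.332694  ]
 [254.57966925 107.92965027]]
```

View pics/w1.png

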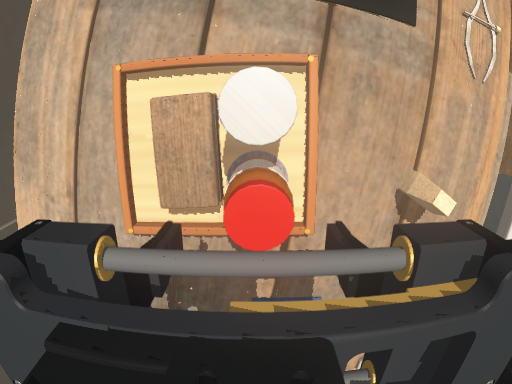

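move_arm --series '[{"grip": 1, "xyz": [1, 3, 40], "angular": [-0.004, 0, 0]}, {"grip": 1, "xyz": [1, 3, 70], "angular": [-0.004, 0, 0]}, {"grip": 1, "xyz": [1, 3, 88], "angular": [-0.004, 0, 0]}, {"grip": 1, "xyz": [1, 3, 98], "angular": [-0.004, 0, 0]}, {"grip": 1, "xyz": [1, 3, 98], "angular": [-0.004, 0, 0]}, {"grip": 1, "xyz": [1, 3, 98], "angular": [-0.004, 0, 0]}]'

```text
time_s: 1.3
tcp_pos: [0.5529, -0.0451, 0.0807]
ee_rot: [[0.168, -0.986, 0.0], [-0.986, -0.168, -0.0], [0.0, -0.0, -1.0]]
wrist_force: [0.1, 0.2, -0.1]
gripper_width: 1.001
gripper_force: 0.0
```

```bash
python3 - <<'E'
from h import *
go(.553,-.0452,.079,9.6)
E
```

```text
xyz [ 0.2 -0.1  1.7] ang [-0.0003 -0.0005  0.0012] tcp [ 0.5529 -0.0451  0.0807] t 1.3 w 1.0011800320335889
```

move_arm --series '[{"grip": 0.9, "xyz": [0, 0, 1.5], "angular": [0, 0, 0]}, {"grip": 0.8, "xyz": [0, 0, 1.5], "angular": [0, 0, 0]}, {"grip": 0.72, "xyz": [0, 0, 1.5], "angular": [0, 0, 0]}, {"grip": 0.66, "xyz": [0, 0, 1.5], "angular": [0, 0, 0]}, {"grip": 0.6, "xyz": [0, 0, 1.5], "angular": [0, 0, 0]}, {"grip": 0.5, "xyz": [0, 0, 1.5], "angular": [0, 0, 0]}, {"grip": 0.5, "xyz": [0, 0, 1.5], "angular": [0, 0, 0]}, {"grip": 0.5, "xyz": [0, 0, 1.5], "angular": [0, 0, 0]}]'

```text
time_s: 2.1
tcp_pos: [0.5523, -0.0453, 0.0786]
ee_rot: [[0.168, -0.986, -0.0], [-0.986, -0.168, -0.0], [0.0, 0.0, -1.0]]
wrist_force: [2.2, 0.0, 1.3]
gripper_width: 0.661
gripper_force: 30.0
```

move_arm --series '[{"grip": 0.5, "xyz": [0, 0, -15], "angular": [0, 0, 0]}, {"grip": 0.5, "xyz": [0, 0, -40], "angular": [0, 0, 0]}, {"grip": 0.5, "xyz": [0, 0, -70], "angular": [0, 0, 0]}, {"grip": 0.5, "xyz": [0, 0, -100], "angular": [0, 0, 0]}, {"grip": 0.5, "xyz": [0, 0, -125], "angular": [0, 0, 0]}, {"grip": 0.5, "xyz": [0, 0, -140], "angular": [0, 0, 0]}, {"grip": 0.5, "xyz": [0, 0, -140], "angular": [0, 0, 0]}, {"grip": 0.5, "xyz": [0, 0, -140], "angular": [0, 0, 0]}]'

```text
time_s: 2.9
tcp_pos: [0.5502, -0.0453, 0.2165]
ee_rot: [[0.167, -0.986, -0.006], [-0.986, -0.167, -0.0], [-0.001, 0.006, -1.0]]
wrist_force: [1.1, 0.2, -2.7]
gripper_width: 0.658
gripper_force: 30.0
```

```bash
python3 - <<'E'
from h import *
go(.543,-.304,.2186,2)
print(r.sense()['gripper_force'])
E
```

```text
xyz [253.8  50.2  -2.1] ang [0.0058 0.0005 0.1324] tcp [ 0.5502 -0.0453  0.2165] t 2.9 w 0.6582584276480538
29.99081902904436
```

move_arm --series '[{"grip": 0.5, "xyz": [20, 4, -2], "angular": [0.003, 0, 0.01]}, {"grip": 0.5, "xyz": [55, 11, -2], "angular": [0.005, 0, 0.03]}, {"grip": 0.5, "xyz": [95, 19, -2], "angular": [0.005, 0, 0.05]}, {"grip": 0.5, "xyz": [135, 27, -2], "angular": [0.005, 0, 0.07]}, {"grip": 0.5, "xyz": [175, 35, -2], "angular": [0.005, 0, 0.09]}, {"grip": 0.5, "xyz": [215, 43, -2], "angular": [0.005, 0, 0.11]}, {"grip": 0.5, "xyz": [240, 48, -2], "angular": [0.005, 0, 0.125]}, {"grip": 0.5, "xyz": [254, 50, -2], "angular": [0.005, 0, 0.132]}, {"grip": 0.5, "xyz": [254, 50, -2], "angular": [0.005, 0, 0.132]}, {"grip": 0.5, "xyz": [254, 50, -2], "angular": [0.005, 0, 0.132]}]'

```text
time_s: 3.9
tcp_pos: [0.5443, -0.3034, 0.2188]
ee_rot: [[0.036, -0.999, 0.0], [-0.999, -0.036, 0.001], [-0.001, -0.0, -1.0]]
wrist_force: [0.2, 0.1, -2.7]
gripper_width: 0.657
gripper_force: 30.0
```

```bash
python3 - <<'E'
from h import *
s=r.sense();w=save('wrist','w2')
go(.543,-.304,.0736,2,s)
c=[(.493+x*.9994-y*.035,-.306+x*.035+y*.9994,.003) for x,y in((.09,.048),(.09,-.048),(-.09,-.048),(-.09,.048))]
im=w['img'][:,:,::-1].copy();cv2.polylines(im,[wproj(w,c,s).round().astype(np.int32)],True,(0,255,0),1);cv2.imwrite('pics/w2o.png',im)
E
```

```text
xyz [  0.7   1.4 145.2] ang [-0.0002  0.0014  0.0011] tcp [ 0.5443 -0.3034  0.2188] t 3.9 w 0.6570686340535586
```

View pics/w2o.png

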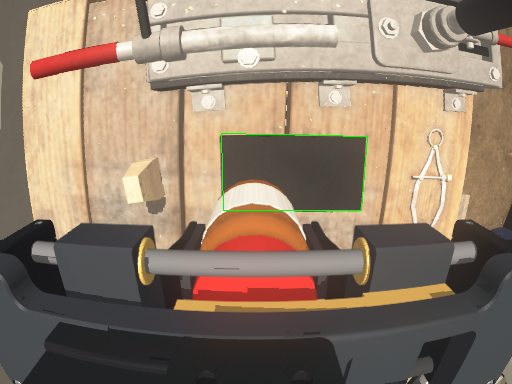

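move_arm --series '[{"grip": 0.5, "xyz": [1, 1, 20], "angular": [0, 0.001, 0]}, {"grip": 0.5, "xyz": [1, 1, 55], "angular": [0, 0.001, 0]}, {"grip": 0.5, "xyz": [1, 1, 90], "angular": [0, 0.001, 0]}, {"grip": 0.5, "xyz": [1, 1, 120], "angular": [0, 0.001, 0]}, {"grip": 0.5, "xyz": [1, 1, 134], "angular": [0, 0.001, 0]}, {"grip": 0.5, "xyz": [1, 1, 139], "angular": [0, 0.001, 0]}, {"grip": 0.5, "xyz": [1, 1, 142], "angular": [0, 0.001, 0]}, {"grip": 0.5, "xyz": [1, 1, 143.5], "angular": [0, 0.001, 0]}, {"grip": 0.5, "xyz": [1, 1, 143.5], "angular": [0, 0.001, 0]}, {"grip": 0.5, "xyz": [1, 1, 143.5], "angular": [0, 0.001, 0]}]'

```text
time_s: 4.95
tcp_pos: [0.5448, -0.3054, 0.0779]
ee_rot: [[0.036, -0.999, 0.005], [-0.999, -0.036, -0.002], [0.002, -0.005, -1.0]]
wrist_force: [0.3, -0.3, -2.3]
gripper_width: 0.66
gripper_force: 30.0
```

move_arm --series '[{"grip": 0.5, "xyz": [0, 1, 1], "angular": [-0.003, 0, 0]}, {"grip": 0.5, "xyz": [0, 1, 2], "angular": [-0.003, 0, 0]}, {"grip": 0.5, "xyz": [0, 1, 2.5], "angular": [-0.003, 0, 0]}, {"grip": 0.5, "xyz": [0, 1, 2.5], "angular": [-0.003, 0, 0]}]'

```text
time_s: 5.35
tcp_pos: [0.5432, -0.3053, 0.0741]
ee_rot: [[0.036, -0.999, -0.0], [-0.999, -0.036, -0.001], [0.001, 0.0, -1.0]]
wrist_force: [0.2, 0.8, -2.8]
gripper_width: 0.659
gripper_force: 30.0
```

move_arm --series '[{"grip": 0.5, "xyz": [0, 0, 0.5], "angular": [0, 0, 0]}, {"grip": 0.5, "xyz": [0, 0, 1], "angular": [0, 0, 0]}, {"grip": 0.5, "xyz": [0, 0, 1], "angular": [0, 0, 0]}]'

```text
time_s: 5.65
tcp_pos: [0.5433, -0.3053, 0.0736]
ee_rot: [[0.036, -0.999, -0.0], [-0.999, -0.036, -0.001], [0.001, 0.0, -1.0]]
wrist_force: [0.1, -0.1, -0.2]
gripper_width: 0.66
gripper_force: 30.0
```

Weight is now on the mat; release and rise.

move_arm --series '[{"grip": 0.7, "xyz": [0, 0, 0], "angular": [0, 0, 0]}, {"grip": 0.8, "xyz": [0, 0, 0], "angular": [0, 0, 0]}, {"grip": 1, "xyz": [0, 0, 0], "angular": [0, 0, 0]}, {"grip": 1, "xyz": [0, 0, 0], "angular": [0, 0, 0]}, {"grip": 1, "xyz": [0, 0, -30], "angular": [0, 0, 0]}, {"grip": 1, "xyz": [0, 0, -75], "angular": [0, 0, 0]}, {"grip": 1, "xyz": [0, 0, -115], "angular": [0, 0, 0]}, {"grip": 1, "xyz": [0, 0, -135], "angular": [0, 0, 0]}, {"grip": 1, "xyz": [0, 0, -135], "angular": [0, 0, 0]}]'

```text
time_s: 6.55
tcp_pos: [0.5452, -0.3059, 0.2126]
ee_rot: [[0.036, -0.999, 0.008], [-0.999, -0.036, -0.004], [0.005, -0.008, -1.0]]
wrist_force: [-0.1, -0.9, 0.5]
gripper_width: 1.004
gripper_force: 0.0
```

```bash
python3 - <<'E'
from h import *
go(.5655,-.119,.2,9.6)
print(r.sense()['ee_rot'][:,2])
E
```

```text
xyz [-186.1  -27.    12. ] ang [-0.0075 -0.005  -0.1311] tcp [ 0.5452 -0.3059  0.2126] t 6.55 w 1.003704111549778
[ 0.00792868 -0.00426057 -0.99995949]
```

move_arm --series '[{"grip": 1, "xyz": [-40, -6, 3], "angular": [0, 0, -0.03]}, {"grip": 1, "xyz": [-85, -12, 6], "angular": [0, 0, -0.06]}, {"grip": 1, "xyz": [-130, -19, 9], "angular": [0, 0, -0.1]}, {"grip": 1, "xyz": [-170, -25, 12], "angular": [0, 0, -0.131]}, {"grip": 1, "xyz": [-186, -27, 12], "angular": [0, 0, -0.131]}, {"grip": 1, "xyz": [-186, -27, 12], "angular": [0, 0, -0.131]}, {"grip": 1, "xyz": [-186, -27, 12], "angular": [0, 0, -0.131]}]'

```text
time_s: 7.25
tcp_pos: [0.5633, -0.1184, 0.1953]
ee_rot: [[0.166, -0.986, -0.002], [-0.986, -0.166, -0.001], [0.001, 0.002, -1.0]]
wrist_force: [-0.8, -1.4, 0.5]
gripper_width: 1.002
gripper_force: 0.0
```

```bash
python3 - <<'E'
from h import *
s=r.sense();w=save('wrist','w3')
g=cv2.cvtColor(w['img'],cv2.COLOR_RGB2HSV);m=((g[...,1]<25)&(g[...,2]>150)).astype(np.uint8)
k,l,st,ce=cv2.connectedComponentsWithStats(m);i=1+np.argmax(st[1:,4]);v,u=np.nonzero(l==i);c,rad=cv2.minEnclosingCircle(np.c_[u,v].astype(np.float32))
print(st[i],c,rad,wonz(w,c,.123,s))
go(.5655,-.119,.092,9.6,s)
im=w['img'][:,:,::-1].copy();cv2.circle(im,tuple(int(x) for x in c),int(rad),(0,0,255),1)
cv2.imwrite('pics/w3o.png',im)
E
```

```text
[ 216  171   68   80 3966] (251.5, 213.34616088867188) 42.70193099975586 [ 0.56461354 -0.11707472  0.123     ]
xyz [  0.8  -2.2 103.3] ang [ 0.0018 -0.001  -0.0005] tcp [ 0.5633 -0.1184  0.1953] t 7.25 w 1.0024691788861637
```

View pics/w3o.png

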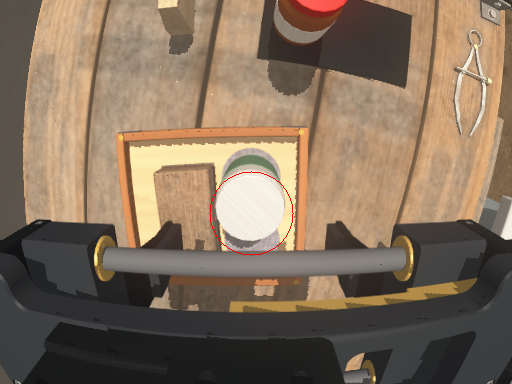

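move_arm --series '[{"grip": 1, "xyz": [2, -2, 35], "angular": [0.002, -0.001, 0]}, {"grip": 1, "xyz": [2, -2, 65], "angular": [0.002, -0.001, 0]}, {"grip": 1, "xyz": [2, -2, 90], "angular": [0.002, -0.001, 0]}, {"grip": 1, "xyz": [2, -2, 103], "angular": [0.002, -0.001, 0]}, {"grip": 1, "xyz": [2, -2, 103], "angular": [0.002, -0.001, 0]}, {"grip": 1, "xyz": [2, -2, 103], "angular": [0.002, -0.001, 0]}, {"grip": 1, "xyz": [2, -2, 103], "angular": [0.002, -0.001, 0]}]'

```text
time_s: 8.0
tcp_pos: [0.567, -0.1203, 0.0946]
ee_rot: [[0.166, -0.986, 0.005], [-0.986, -0.166, 0.0], [0.001, -0.005, -1.0]]
wrist_force: [-1.0, 0.2, 1.3]
gripper_width: 0.998
gripper_force: 0.0
```

```bash
python3 - <<'E'
from h import *
go(.5657,-.1203,.092,9.6)
E
```

```text
xyz [-0.2  1.3  2.6] ang [-0.0047 -0.0007 -0.0007] tcp [ 0.567  -0.1203  0.0946] t 8.0 w 0.9975115420202935
```

move_arm --series '[{"grip": 1, "xyz": [0, 0, 1], "angular": [0, 0, 0]}, {"grip": 0.9, "xyz": [0, 0, 1], "angular": [0, 0, 0]}, {"grip": 0.8, "xyz": [0, 0, 1], "angular": [0, 0, 0]}, {"grip": 0.72, "xyz": [0, 0, 1], "angular": [0, 0, 0]}, {"grip": 0.66, "xyz": [0, 0, 1], "angular": [0, 0, 0]}, {"grip": 0.6, "xyz": [0, 0, 1], "angular": [0, 0, 0]}, {"grip": 0.5, "xyz": [0, 0, 1], "angular": [0, 0, 0]}, {"grip": 0.5, "xyz": [0, 0, 1], "angular": [0, 0, 0]}, {"grip": 0.5, "xyz": [0, 0, 1], "angular": [0, 0, 0]}]'

```text
time_s: 8.9
tcp_pos: [0.5661, -0.12, 0.092]
ee_rot: [[0.166, -0.986, 0.002], [-0.986, -0.166, 0.0], [0.0, -0.002, -1.0]]
wrist_force: [0.6, 0.7, -0.2]
gripper_width: 0.636
gripper_force: 30.0
```

move_arm --series '[{"grip": 0.5, "xyz": [0, 0, -15], "angular": [0, 0, 0]}, {"grip": 0.5, "xyz": [0, 0, -40], "angular": [0, 0, 0]}, {"grip": 0.5, "xyz": [0, 0, -70], "angular": [0, 0, 0]}, {"grip": 0.5, "xyz": [0, 0, -100], "angular": [0, 0, 0]}, {"grip": 0.5, "xyz": [0, 0, -125], "angular": [0, 0, 0]}, {"grip": 0.5, "xyz": [0, 0, -140], "angular": [0, 0, 0]}, {"grip": 0.5, "xyz": [0, 0, -140], "angular": [0, 0, 0]}, {"grip": 0.5, "xyz": [0, 0, -140], "angular": [0, 0, 0]}, {"grip": 0.5, "xyz": [0, 0, -140], "angular": [0, 0, 0]}]'

```text
time_s: 9.8
tcp_pos: [0.5645, -0.1199, 0.23]
ee_rot: [[0.166, -0.986, -0.002], [-0.986, -0.166, 0.001], [-0.001, 0.002, -1.0]]
wrist_force: [-0.2, -0.2, -3.1]
gripper_width: 0.64
gripper_force: 30.0
```

```bash
python3 - <<'E'
from h import *
go(.443,-.3095,.2286,2)
E
```

```text
xyz [166.8 151.3   1.6] ang [0.0023 0.0009 0.1317] tcp [ 0.5645 -0.1199  0.23  ] t 9.8 w 0.639508646504875
```

move_arm --series '[{"grip": 0.5, "xyz": [15, 14, 0], "angular": [0.002, 0, 0.01]}, {"grip": 0.5, "xyz": [40, 36, 0], "angular": [0.002, 0, 0.03]}, {"grip": 0.5, "xyz": [68, 62, 0], "angular": [0.002, 0, 0.05]}, {"grip": 0.5, "xyz": [96, 87, 1], "angular": [0.002, 0, 0.07]}, {"grip": 0.5, "xyz": [124, 112, 1], "angular": [0.002, 0, 0.1]}, {"grip": 0.5, "xyz": [150, 136, 1], "angular": [0.002, 0, 0.12]}, {"grip": 0.5, "xyz": [167, 151, 1], "angular": [0.002, 0, 0.132]}, {"grip": 0.5, "xyz": [167, 151, 1], "angular": [0.002, 0, 0.132]}, {"grip": 0.5, "xyz": [167, 151, 1], "angular": [0.002, 0, 0.132]}, {"grip": 0.5, "xyz": [167, 151, 1], "angular": [0.002, 0, 0.132]}]'

```text
time_s: 10.8
tcp_pos: [0.4445, -0.3094, 0.2303]
ee_rot: [[0.035, -0.999, 0.003], [-0.999, -0.035, 0.001], [-0.001, -0.003, -1.0]]
wrist_force: [0.2, 0.7, -3.5]
gripper_width: 0.639
gripper_force: 30.0
```

```bash
python3 - <<'E'
from h import *
go(.443,-.3085,.087,2)
E
```

```text
xyz [ -0.9   1.9 143.3] ang [-0.0029  0.0007  0.0005] tcp [ 0.4445 -0.3094  0.2303] t 10.8 w 0.6386804249969736
```

move_arm --series '[{"grip": 0.5, "xyz": [-1, 1, 20], "angular": [-0.001, 0, 0]}, {"grip": 0.5, "xyz": [-1, 1, 55], "angular": [-0.001, 0, 0]}, {"grip": 0.5, "xyz": [-1, 1, 90], "angular": [-0.001, 0, 0]}, {"grip": 0.5, "xyz": [-1, 1, 120], "angular": [-0.001, 0, 0]}, {"grip": 0.5, "xyz": [-1, 1, 134], "angular": [-0.001, 0, 0]}, {"grip": 0.5, "xyz": [-1, 1, 139], "angular": [-0.001, 0, 0]}, {"grip": 0.5, "xyz": [-1, 1, 141], "angular": [-0.001, 0, 0]}, {"grip": 0.5, "xyz": [-1, 1, 141], "angular": [-0.001, 0, 0]}, {"grip": 0.5, "xyz": [-1, 1, 141], "angular": [-0.001, 0, 0]}, {"grip": 0.5, "xyz": [-1, 1, 141], "angular": [-0.001, 0, 0]}]'

```text
time_s: 11.8
tcp_pos: [0.4446, -0.309, 0.0908]
ee_rot: [[0.035, -0.999, 0.005], [-0.999, -0.035, -0.0], [0.001, -0.005, -1.0]]
wrist_force: [-0.3, 1.1, -1.7]
gripper_width: 0.634
gripper_force: 30.0
```

move_arm --series '[{"grip": 0.5, "xyz": [0, 0, 0.5], "angular": [0, 0, 0]}, {"grip": 0.5, "xyz": [0, 0, 1], "angular": [0, 0, 0]}, {"grip": 0.5, "xyz": [0, 0, 1], "angular": [0, 0, 0]}]'

```text
time_s: 12.1
tcp_pos: [0.4439, -0.3088, 0.0888]
ee_rot: [[0.035, -0.999, 0.003], [-0.999, -0.035, 0.0], [-0.0, -0.003, -1.0]]
wrist_force: [-0.6, -0.4, -2.2]
gripper_width: 0.639
gripper_force: 30.0
```

move_arm --series '[{"grip": 0.5, "xyz": [0, 0, 0.7], "angular": [-0.002, 0, 0]}, {"grip": 0.5, "xyz": [0, 0, 1.4], "angular": [-0.002, 0, 0]}, {"grip": 0.5, "xyz": [0, 0, 1.8], "angular": [-0.002, 0, 0]}, {"grip": 0.5, "xyz": [0, 0, 1.8], "angular": [-0.002, 0, 0]}]'

```text
time_s: 12.5
tcp_pos: [0.444, -0.3088, 0.087]
ee_rot: [[0.035, -0.999, 0.0], [-0.999, -0.035, 0.0], [-0.0, -0.0, -1.0]]
wrist_force: [-0.2, -0.6, -1.5]
gripper_width: 0.637
gripper_force: 30.0
```

Nearly all the way down (0.087 expected); release with a final half millimetre.

move_arm --series '[{"grip": 0.5, "xyz": [0, 0, 0.4], "angular": [0, 0, 0]}, {"grip": 0.7, "xyz": [0, 0, 0.4], "angular": [0, 0, 0]}, {"grip": 0.8, "xyz": [0, 0, 0.4], "angular": [0, 0, 0]}, {"grip": 1, "xyz": [0, 0, 0], "angular": [0, 0, 0]}, {"grip": 1, "xyz": [0, 0, 0], "angular": [0, 0, 0]}, {"grip": 1, "xyz": [0, 0, -30], "angular": [0, 0, 0]}, {"grip": 1, "xyz": [0, 0, -75], "angular": [0, 0, 0]}, {"grip": 1, "xyz": [0, 0, -110], "angular": [0, 0, 0]}, {"grip": 1, "xyz": [0, 0, -120], "angular": [0, 0, 0]}, {"grip": 1, "xyz": [0, 0, -120], "angular": [0, 0, 0]}]'

```text
time_s: 13.5
tcp_pos: [0.4447, -0.3091, 0.2088]
ee_rot: [[0.035, -0.999, 0.005], [-0.999, -0.035, -0.001], [0.001, -0.005, -1.0]]
wrist_force: [0.1, 0.3, -0.6]
gripper_width: 1.001
gripper_force: 0.0
```

```bash
python3 - <<'E'
from h import *
go(.6276,-.0702,.2,9.6)
E
```

```text
xyz [-232.4 -191.1    9.4] ang [-0.0046 -0.0016 -0.1326] tcp [ 0.4447 -0.3091  0.2088] t 13.5 w 1.0013468234158174
```

move_arm --series '[{"grip": 1, "xyz": [-30, -25, 0], "angular": [0, 0, -0.02]}, {"grip": 1, "xyz": [-65, -53, 1], "angular": [0, 0, -0.04]}, {"grip": 1, "xyz": [-100, -82, 3], "angular": [0, 0, -0.06]}, {"grip": 1, "xyz": [-135, -111, 4], "angular": [0, 0, -0.08]}, {"grip": 1, "xyz": [-170, -140, 6], "angular": [0, 0, -0.1]}, {"grip": 1, "xyz": [-205, -169, 8], "angular": [0, 0, -0.12]}, {"grip": 1, "xyz": [-232, -191, 9], "angular": [0, 0, -0.132]}, {"grip": 1, "xyz": [-232, -191, 9], "angular": [0, 0, -0.132]}, {"grip": 1, "xyz": [-232, -191, 9], "angular": [0, 0, -0.132]}, {"grip": 1, "xyz": [-232, -191, 9], "angular": [0, 0, -0.132]}]'

```text
time_s: 14.5
tcp_pos: [0.6255, -0.071, 0.1968]
ee_rot: [[0.165, -0.986, -0.002], [-0.986, -0.165, 0.0], [-0.001, 0.002, -1.0]]
wrist_force: [0.7, 0.2, 0.5]
gripper_width: 0.999
gripper_force: 0.0
```

```bash
python3 - <<'E'
from h import *
s=r.sense();w=save('wrist','w4')
def box(cx,cy,yw,a,b,z):
    c,n=np.cos(np.radians(yw)),np.sin(np.radians(yw));return [(cx+x*c-y*n,cy+x*n+y*c,z) for x,y in((a,b),(a,-b),(-a,-b),(-a,b))]
im=w['img'][:,:,::-1].copy()
for B,c in((box(.6276,-.0702,9.6,.03,.056,.044),(0,255,0)),(box(.603,-.0744,9.6,.106,.094,.024),(255,0,0))):cv2.polylines(im,[wproj(w,B,s).round().astype(np.int32)],True,c,1)
cv2.imwrite('pics/w4o.png',cv2.resize(im[60:260,80:380],None,fx=2.5,fy=2.5))
go(.6276,-.0702,.1,9.6,s)
E
```

```text
xyz [-0.4 -2.4 96.7] ang [ 0.0023  0.0005 -0.0015] tcp [ 0.6255 -0.071   0.1968] t 14.5 w 0.9988760857516565
```

View pics/w4o.png

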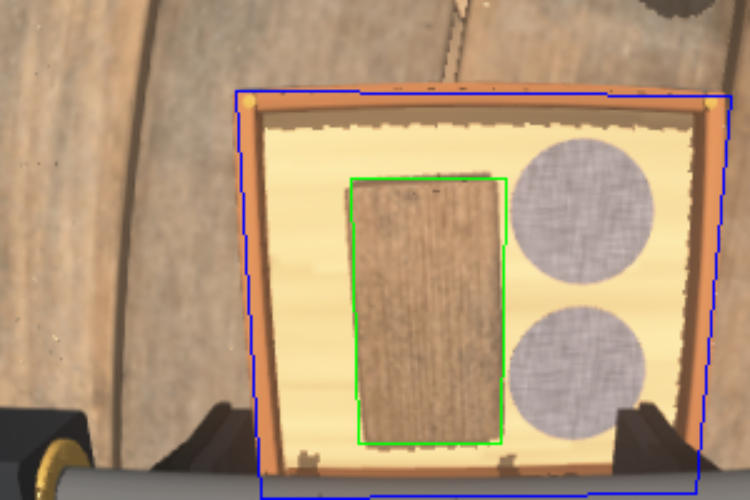

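move_arm --series '[{"grip": 1, "xyz": [0, -3, 35], "angular": [0.001, 0, -0.03]}, {"grip": 1, "xyz": [0, -3, 75], "angular": [0.001, 0, -0.03]}, {"grip": 1, "xyz": [0, -3, 110], "angular": [0.001, 0, -0.03]}, {"grip": 1, "xyz": [0, -3, 135], "angular": [0.001, 0, -0.03]}, {"grip": 1, "xyz": [0, -3, 150], "angular": [0.001, 0, -0.03]}, {"grip": 1, "xyz": [0, -3, 155], "angular": [0.001, 0, -0.03]}, {"grip": 1, "xyz": [0, -3, 155], "angular": [0.001, 0, -0.03]}, {"grip": 1, "xyz": [0, -3, 155], "angular": [0.001, 0, -0.03]}, {"grip": 1, "xyz": [0, -3, 155], "angular": [0.001, 0, -0.03]}]'

```text
time_s: 15.45
tcp_pos: [0.6305, -0.0699, 0.0446]
ee_rot: [[0.196, -0.981, 0.004], [-0.981, -0.196, 0.001], [0.0, -0.004, -1.0]]
wrist_force: [0.8, -0.2, 0.1]
gripper_width: 1.004
gripper_force: 0.0
```

```bash
python3 - <<'E'
from h import *
go(.628,-.0705,.0375,11.3)
E
```

```text
xyz [0.1 2.6 7.1] ang [-0.0042 -0.0001 -0.0004] tcp [ 0.6305 -0.0699  0.0446] t 15.45 w 1.003836764986301
```

move_arm --series '[{"grip": 1, "xyz": [0, 2, 5], "angular": [-0.003, 0, 0]}, {"grip": 1, "xyz": [0, 2, 5], "angular": [-0.003, 0, 0]}, {"grip": 0.9, "xyz": [0, 2, 5], "angular": [-0.003, 0, 0]}, {"grip": 0.8, "xyz": [0, 2, 5], "angular": [-0.003, 0, 0]}, {"grip": 0.74, "xyz": [0, 2, 5], "angular": [-0.003, 0, 0]}, {"grip": 0.7, "xyz": [0, 2, 5], "angular": [-0.003, 0, 0]}, {"grip": 0.6, "xyz": [0, 2, 5], "angular": [-0.003, 0, 0]}, {"grip": 0.5, "xyz": [0, 2, 5], "angular": [-0.003, 0, 0]}, {"grip": 0.5, "xyz": [0, 2, 5], "angular": [-0.003, 0, 0]}]'

```text
time_s: 16.35
tcp_pos: [0.6279, -0.0701, 0.0381]
ee_rot: [[0.196, -0.981, -0.001], [-0.981, -0.196, -0.0], [-0.0, 0.001, -1.0]]
wrist_force: [-0.1, -0.4, 0.2]
gripper_width: 0.695
gripper_force: 30.0
```

move_arm --series '[{"grip": 0.5, "xyz": [0, 0, -15], "angular": [0, 0, 0]}, {"grip": 0.5, "xyz": [0, 0, -40], "angular": [0, 0, 0]}, {"grip": 0.5, "xyz": [0, 0, -70], "angular": [0, 0, 0]}, {"grip": 0.5, "xyz": [0, 0, -100], "angular": [0, 0, 0]}, {"grip": 0.5, "xyz": [0, 0, -125], "angular": [0, 0, 0]}, {"grip": 0.5, "xyz": [0, 0, -140], "angular": [0, 0, 0]}, {"grip": 0.5, "xyz": [0, 0, -140], "angular": [0, 0, 0]}, {"grip": 0.5, "xyz": [0, 0, -140], "angular": [0, 0, 0]}, {"grip": 0.5, "xyz": [0, 0, -140], "angular": [0, 0, 0]}]'

```text
time_s: 17.25
tcp_pos: [0.627, -0.0701, 0.1764]
ee_rot: [[0.195, -0.981, -0.005], [-0.981, -0.195, -0.0], [-0.001, 0.004, -1.0]]
wrist_force: [-0.4, -0.1, -0.3]
gripper_width: 0.696
gripper_force: 30.0
```

```bash
python3 - <<'E'
from h import *
go(.478,.167,.177,9.2)
E
```

```text
xyz [-2.616e+02  9.980e+01  1.000e-01] ang [0.0045 0.0008 0.0361] tcp [ 0.627  -0.0701  0.1764] t 17.25 w 0.6955019671143298
```

move_arm --series '[{"grip": 0.5, "xyz": [-30, 9, 0], "angular": [0.002, 0, 0.005]}, {"grip": 0.5, "xyz": [-70, 22, 0], "angular": [0.002, 0, 0.01]}, {"grip": 0.5, "xyz": [-112, 35, 0], "angular": [0.002, 0, 0.015]}, {"grip": 0.5, "xyz": [-154, 47, 0], "angular": [0.002, 0, 0.02]}, {"grip": 0.5, "xyz": [-196, 60, 0], "angular": [0.002, 0, 0.025]}, {"grip": 0.5, "xyz": [-238, 73, 0], "angular": [0.002, 0, 0.03]}, {"grip": 0.5, "xyz": [-280, 84, 0], "angular": [0.002, 0, 0.036]}, {"grip": 0.5, "xyz": [-315, 92, 0], "angular": [0.002, 0, 0.036]}, {"grip": 0.5, "xyz": [-325, 93, 0], "angular": [0.002, 0, 0.036]}, {"grip": 0.5, "xyz": [-325, 93, 0], "angular": [0.002, 0, 0.036]}]'

```text
time_s: 18.25
tcp_pos: [0.4725, 0.2313, 0.1774]
ee_rot: [[0.163, -0.987, -0.001], [-0.987, -0.163, -0.001], [0.001, 0.001, -1.0]]
wrist_force: [0.1, -0.5, -1.2]
gripper_width: 0.698
gripper_force: 30.0
```

move_arm --series '[{"grip": 0.5, "xyz": [0, 0, 0], "angular": [0, 0, 0]}, {"grip": 0.5, "xyz": [0, 0, 0], "angular": [0, 0, 0]}]'

```text
time_s: 18.45
tcp_pos: [0.4735, 0.2292, 0.1778]
ee_rot: [[0.159, -0.987, -0.0], [-0.987, -0.159, -0.001], [0.001, 0.0, -1.0]]
wrist_force: [1.2, -0.9, -1.1]
gripper_width: 0.691
gripper_force: 30.0
```

```bash
python3 - <<'E'
from h import *
s=r.sense();w=save('wrist','w5');print(s['tcp_pos'])
t=top(w,.003,s).astype(int);R,G,B=t[...,0],t[...,1],t[...,2]
q=rect((B>R+30)&(B>G+15));print(q)
b=np.array(q[3]);P=np.c_[b,np.full(4,.003)]
im=w['img'][:,:,::-1].copy();cv2.polylines(im,[wproj(w,P,s).round().astype(np.int32)],True,(0,255,0),1);cv2.imwrite('pics/w5o.png',im)
E
```

```text
[0.47345411 0.22918719 0.17782821]
((0.48226155090332035, 0.1437228393554687), (89.50741577148438, 90.56651306152344), 80.94210815429688, [[0.4452, 0.092], [0.4309, 0.1814], [0.5193, 0.1955], [0.5336, 0.106]])
```

View pics/w5o.png

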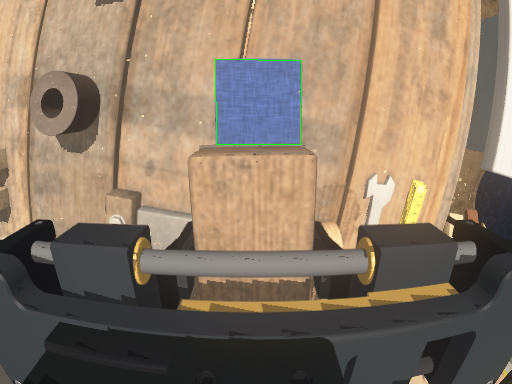

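```bash
python3 - <<'E'
from h import *
go(.478,.168,.0331,9.06)
E
```

```text
xyz [ 61.1   5.2 144.9] ang [ 0.0002 -0.0003  0.0009] tcp [0.4735 0.2292 0.1779] t 18.5 w 0.6942935983863471
```

move_arm --series '[{"grip": 0.5, "xyz": [20, 2, 0], "angular": [0, 0, 0]}, {"grip": 0.5, "xyz": [45, 4, 10], "angular": [0, 0, 0]}, {"grip": 0.5, "xyz": [59, 5, 35], "angular": [0, 0, 0]}, {"grip": 0.5, "xyz": [61, 5, 70], "angular": [0, 0, 0]}, {"grip": 0.5, "xyz": [61, 5, 105], "angular": [0, 0, 0]}, {"grip": 0.5, "xyz": [61, 5, 130], "angular": [0, 0, 0]}, {"grip": 0.5, "xyz": [61, 5, 138], "angular": [0, 0, 0]}, {"grip": 0.5, "xyz": [61, 5, 141], "angular": [0, 0, 0]}, {"grip": 0.5, "xyz": [61, 5, 141], "angular": [0, 0, 0]}, {"grip": 0.5, "xyz": [61, 5, 141], "angular": [0, 0, 0]}]'

```text
time_s: 19.5
tcp_pos: [0.479, 0.1699, 0.0386]
ee_rot: [[0.16, -0.987, 0.003], [-0.987, -0.16, 0.002], [-0.001, -0.003, -1.0]]
wrist_force: [-0.4, 0.0, -0.8]
gripper_width: 0.695
gripper_force: 30.0
```

move_arm --series '[{"grip": 0.5, "xyz": [0, 0, 1], "angular": [0, 0, 0]}, {"grip": 0.5, "xyz": [0, 0, 2], "angular": [0, 0, 0]}, {"grip": 0.5, "xyz": [0, 0, 2], "angular": [0, 0, 0]}]'

```text
time_s: 19.8
tcp_pos: [0.4781, 0.1696, 0.0356]
ee_rot: [[0.16, -0.987, 0.001], [-0.987, -0.16, 0.001], [-0.0, -0.001, -1.0]]
wrist_force: [-1.3, 0.6, -1.0]
gripper_width: 0.693
gripper_force: 30.0
```

```bash
python3 - <<'E'
from h import *
go(.478,.168,.0331,9.06);print(r.sense()['wrist_force'])
E
```

```text
xyz [1.5 0.4 2.5] ang [-0.0012  0.0005  0.003 ] tcp [0.4781 0.1696 0.0356] t 19.8 w 0.6926477035329067
[-1.29824945  0.59208407 -0.98056066]
```

move_arm --series '[{"grip": 0.5, "xyz": [1, 0, 1], "angular": [-0.001, 0, 0.002]}, {"grip": 0.5, "xyz": [1, 0, 2], "angular": [-0.001, 0, 0.002]}, {"grip": 0.5, "xyz": [1, 0, 2.3], "angular": [-0.001, 0, 0.002]}, {"grip": 0.5, "xyz": [1, 0, 2.3], "angular": [-0.001, 0, 0.002]}, {"grip": 0.5, "xyz": [1, 0, 2.3], "angular": [-0.001, 0, 0.002]}]'

```text
time_s: 20.3
tcp_pos: [0.4783, 0.1684, 0.0331]
ee_rot: [[0.158, -0.987, -0.0], [-0.987, -0.158, -0.0], [-0.0, 0.0, -1.0]]
wrist_force: [-0.3, -0.1, 1.5]
gripper_width: 0.697
gripper_force: 30.0
```

move_arm --series '[{"grip": 0.74, "xyz": [0, 0, 0], "angular": [0, 0, 0]}, {"grip": 0.85, "xyz": [0, 0, 0], "angular": [0, 0, 0]}, {"grip": 1, "xyz": [0, 0, 0], "angular": [0, 0, 0]}, {"grip": 1, "xyz": [0, 0, 0], "angular": [0, 0, 0]}, {"grip": 1, "xyz": [0, 0, -30], "angular": [0, 0, 0]}, {"grip": 1, "xyz": [0, 0, -75], "angular": [0, 0, 0]}, {"grip": 1, "xyz": [0, 0, -120], "angular": [0, 0, 0]}, {"grip": 1, "xyz": [0, 0, -160], "angular": [0, 0, 0]}, {"grip": 1, "xyz": [0, 0, -170], "angular": [0, 0, 0]}, {"grip": 1, "xyz": [0, 0, -170], "angular": [0, 0, 0]}]'

```text
time_s: 21.3
tcp_pos: [0.479, 0.169, 0.2049]
ee_rot: [[0.158, -0.987, 0.003], [-0.987, -0.158, 0.003], [-0.002, -0.004, -1.0]]
wrist_force: [-1.0, -0.8, 0.4]
gripper_width: 1.003
gripper_force: 0.0
```

```bash
python3 - <<'E'
from h import *
go(.478,.23,.22,9)
E
```

```text
xyz [-60.5  -8.7 -15. ] ang [-0.0037  0.0025  0.0019] tcp [0.479  0.169  0.2049] t 21.3 w 1.0032749161472871
```

move_arm --series '[{"grip": 1, "xyz": [-40, -6, -15], "angular": [0, 0, 0]}, {"grip": 1, "xyz": [-80, -10, -15], "angular": [0, 0, 0]}, {"grip": 1, "xyz": [-80, -10, -15], "angular": [0, 0, 0]}, {"grip": 1, "xyz": [-80, -10, -15], "angular": [0, 0, 0]}, {"grip": 1, "xyz": [-80, -10, -15], "angular": [0, 0, 0]}]'

```text
time_s: 21.8
tcp_pos: [0.4748, 0.248, 0.2163]
ee_rot: [[0.158, -0.987, -0.003], [-0.987, -0.158, -0.002], [0.002, 0.004, -1.0]]
wrist_force: [-0.3, 1.2, 0.3]
gripper_width: 1.003
gripper_force: 0.0
```

```bash
python3 - <<'E'
from h import *
s=r.sense();w=save('wrist','w6');print(s['tcp_pos'])
cv2.imwrite('pics/w6o.png',cv2.resize(w['img'][60:260,130:370,::-1],None,fx=3,fy=3))
go(.444,-.3088,.22,2,s)
E
```

```text
[0.47480993 0.24804024 0.21625699]
xyz [545.  118.3  -2.4] ang [ 0.0035 -0.002   0.1236] tcp [0.4748 0.248  0.2163] t 21.8 w 1.0030699235406026
```

View pics/w6o.png

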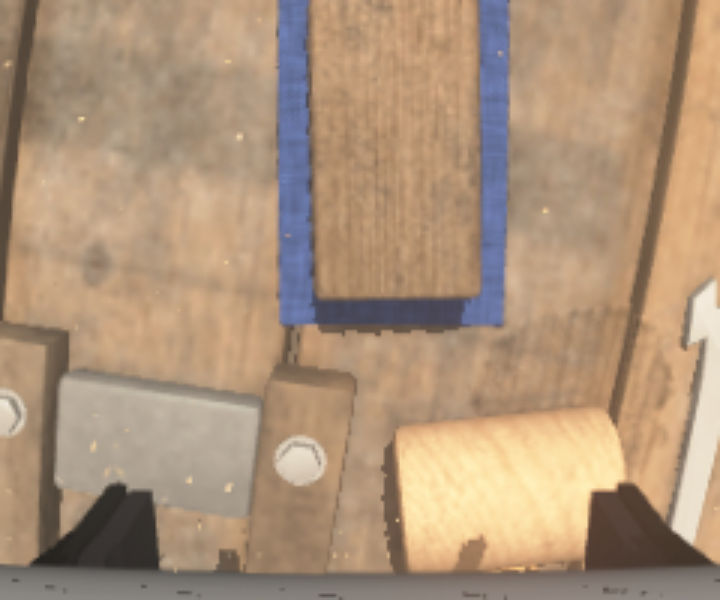

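move_arm --series '[{"grip": 1, "xyz": [40, 9, -2], "angular": [0, 0, 0.01]}, {"grip": 1, "xyz": [88, 19, -2], "angular": [0, 0, 0.02]}, {"grip": 1, "xyz": [136, 29, -2], "angular": [0, 0, 0.03]}, {"grip": 1, "xyz": [184, 40, -2], "angular": [0, 0, 0.04]}, {"grip": 1, "xyz": [232, 50, -2], "angular": [0, 0, 0.05]}, {"grip": 1, "xyz": [280, 61, -2], "angular": [0, 0, 0.06]}, {"grip": 1, "xyz": [328, 71, -2], "angular": [0, 0, 0.07]}, {"grip": 1, "xyz": [376, 82, -2], "angular": [0, 0, 0.09]}, {"grip": 1, "xyz": [424, 92, -2], "angular": [0, 0, 0.1]}, {"grip": 1, "xyz": [460, 100, -2], "angular": [0, 0, 0.115]}]'

```text
time_s: 22.85
tcp_pos: [0.4481, -0.2242, 0.2198]
ee_rot: [[0.041, -0.999, -0.001], [-0.999, -0.041, 0.0], [-0.0, 0.001, -1.0]]
wrist_force: [1.4, 0.4, 0.0]
gripper_width: 0.999
gripper_force: 0.0
```

```bash
python3 - <<'E'
from h import *
go(.444,-.3088,.2,2)
E
```

```text
xyz [84.4  7.6 19.8] ang [0.0008 0.     0.0056] tcp [ 0.4481 -0.2242  0.2198] t 22.85 w 0.9989505766297986
```

move_arm --series '[{"grip": 1, "xyz": [45, 4, 10], "angular": [0, 0, 0.005]}, {"grip": 1, "xyz": [80, 7, 20], "angular": [0, 0, 0.005]}, {"grip": 1, "xyz": [84, 7, 20], "angular": [0, 0, 0.005]}, {"grip": 1, "xyz": [84, 7, 20], "angular": [0, 0, 0.005]}, {"grip": 1, "xyz": [84, 7, 20], "angular": [0, 0, 0.005]}]'

```text
time_s: 23.35
tcp_pos: [0.4459, -0.305, 0.2001]
ee_rot: [[0.039, -0.999, -0.0], [-0.999, -0.039, 0.0], [-0.0, 0.0, -1.0]]
wrist_force: [-0.6, -0.3, 0.2]
gripper_width: 1.004
gripper_force: 0.0
```

```bash
python3 - <<'E'
from h import *
go(.444,-.3088,.0875,2)
s=r.sense();w=save('wrist','w7');print(wproj(w,[[.444,-.3088,.118],[.5433,-.3053,.113]],s))
E
```

```text
xyz [  3.8   2.  112.6] ang [0.0004 0.0002 0.0038] tcp [ 0.4459 -0.305   0.2001] t 23.35 w 1.003623991598715
[[256.24082719 203.15356595]
 [136.80493614 200.57978283]]
```

View pics/w7.png

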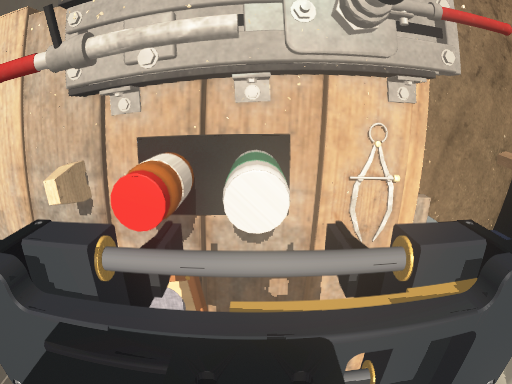

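move_arm --series '[{"grip": 1, "xyz": [2, 1, 35], "angular": [0, 0, 0.003]}, {"grip": 1, "xyz": [3, 2, 70], "angular": [0, 0, 0.003]}, {"grip": 1, "xyz": [3, 2, 98], "angular": [0, 0, 0.003]}, {"grip": 1, "xyz": [3, 2, 109], "angular": [0, 0, 0.003]}, {"grip": 1, "xyz": [3, 2, 110], "angular": [0, 0, 0.003]}, {"grip": 1, "xyz": [3, 2, 110], "angular": [0, 0, 0.003]}, {"grip": 1, "xyz": [3, 2, 110], "angular": [0, 0, 0.003]}, {"grip": 1, "xyz": [3, 2, 110], "angular": [0, 0, 0.003]}]'

```text
time_s: 24.2
tcp_pos: [0.4453, -0.3086, 0.0914]
ee_rot: [[0.036, -0.999, 0.002], [-0.999, -0.036, -0.001], [0.001, -0.002, -1.0]]
wrist_force: [-0.3, -0.1, -0.2]
gripper_width: 1.003
gripper_force: 0.0
```

```bash
python3 - <<'E'
from h import *
go(.444,-.3088,.087,2)
E
```

```text
xyz [0.2 1.3 4.4] ang [-0.0024 -0.001   0.0014] tcp [ 0.4453 -0.3086  0.0914] t 24.2 w 1.0032075569471186
```

move_arm --series '[{"grip": 1, "xyz": [0, 1, 3.5], "angular": [-0.001, -0.001, 0]}, {"grip": 1, "xyz": [0, 1, 3.5], "angular": [-0.001, -0.001, 0]}, {"grip": 0.9, "xyz": [0, 1, 3.5], "angular": [-0.001, -0.001, 0]}, {"grip": 0.8, "xyz": [0, 1, 3.5], "angular": [-0.001, -0.001, 0]}, {"grip": 0.72, "xyz": [0, 1, 3.5], "angular": [-0.001, -0.001, 0]}, {"grip": 0.66, "xyz": [0, 1, 3.5], "angular": [-0.001, -0.001, 0]}, {"grip": 0.6, "xyz": [0, 1, 3.5], "angular": [-0.001, -0.001, 0]}, {"grip": 0.5, "xyz": [0, 1, 3.5], "angular": [-0.001, -0.001, 0]}, {"grip": 0.5, "xyz": [0, 1, 3.5], "angular": [-0.001, -0.001, 0]}]'

```text
time_s: 25.1
tcp_pos: [0.4438, -0.3084, 0.0865]
ee_rot: [[0.036, -0.999, -0.001], [-0.999, -0.036, 0.001], [-0.001, 0.001, -1.0]]
wrist_force: [0.9, 0.0, -0.7]
gripper_width: 0.638
gripper_force: 30.0
```

move_arm --series '[{"grip": 0.5, "xyz": [0, 0, -15], "angular": [0, 0, 0]}, {"grip": 0.5, "xyz": [0, 0, -40], "angular": [0, 0, 0]}, {"grip": 0.5, "xyz": [0, 0, -70], "angular": [0, 0, 0]}, {"grip": 0.5, "xyz": [0, 0, -100], "angular": [0, 0, 0]}, {"grip": 0.5, "xyz": [0, 0, -125], "angular": [0, 0, 0]}, {"grip": 0.5, "xyz": [0, 0, -140], "angular": [0, 0, 0]}, {"grip": 0.5, "xyz": [0, 0, -140], "angular": [0, 0, 0]}, {"grip": 0.5, "xyz": [0, 0, -140], "angular": [0, 0, 0]}, {"grip": 0.5, "xyz": [0, 0, -140], "angular": [0, 0, 0]}]'

```text
time_s: 26.0
tcp_pos: [0.4426, -0.308, 0.2246]
ee_rot: [[0.036, -0.999, -0.005], [-0.999, -0.036, 0.003], [-0.003, 0.005, -1.0]]
wrist_force: [-0.5, -0.5, -2.7]
gripper_width: 0.641
gripper_force: 30.0
```

```bash
python3 - <<'E'
from h import *
go(.566,-.12,.228,9.6)
E
```

```text
xyz [-183.5 -130.    -3.4] ang [ 0.0045  0.0033 -0.1319] tcp [ 0.4426 -0.308   0.2246] t 26.0 w 0.6414599591175583
```

move_arm --series '[{"grip": 0.5, "xyz": [-15, -11, -2], "angular": [0.002, 0.002, -0.01]}, {"grip": 0.5, "xyz": [-40, -28, -3], "angular": [0.002, 0.002, -0.03]}, {"grip": 0.5, "xyz": [-70, -50, -3], "angular": [0.002, 0.002, -0.05]}, {"grip": 0.5, "xyz": [-100, -71, -3], "angular": [0.002, 0.002, -0.07]}, {"grip": 0.5, "xyz": [-130, -92, -3], "angular": [0.002, 0.002, -0.09]}, {"grip": 0.5, "xyz": [-160, -113, -3], "angular": [0.002, 0.002, -0.11]}, {"grip": 0.5, "xyz": [-178, -126, -3], "angular": [0.002, 0.002, -0.132]}, {"grip": 0.5, "xyz": [-184, -130, -3], "angular": [0.002, 0.002, -0.132]}, {"grip": 0.5, "xyz": [-184, -130, -3], "angular": [0.002, 0.002, -0.132]}, {"grip": 0.5, "xyz": [-184, -130, -3], "angular": [0.002, 0.002, -0.132]}]'

```text
time_s: 27.0
tcp_pos: [0.5661, -0.1204, 0.2286]
ee_rot: [[0.166, -0.986, -0.002], [-0.986, -0.166, -0.001], [0.001, 0.002, -1.0]]
wrist_force: [-0.3, 0.5, -2.9]
gripper_width: 0.636
gripper_force: 30.0
```

```bash
python3 - <<'E'
from h import *
go(.566,-.12,.0915,9.6)
E
```

```text
xyz [ -0.5  -0.2 137.1] ang [ 0.0016 -0.0005 -0.0003] tcp [ 0.5661 -0.1204  0.2286] t 27.0 w 0.636471896208449
```

move_arm --series '[{"grip": 0.5, "xyz": [0, 1, 20], "angular": [0.001, 0, 0]}, {"grip": 0.5, "xyz": [0, 1, 55], "angular": [0.001, 0, 0]}, {"grip": 0.5, "xyz": [0, 1, 90], "angular": [0.001, 0, 0]}, {"grip": 0.5, "xyz": [0, 1, 115], "angular": [0.001, 0, 0]}, {"grip": 0.5, "xyz": [0, 1, 127], "angular": [0.001, 0, 0]}, {"grip": 0.5, "xyz": [0, 1, 131], "angular": [0.001, 0, 0]}, {"grip": 0.5, "xyz": [0, 1, 133], "angular": [0.001, 0, 0]}, {"grip": 0.5, "xyz": [0, 1, 133], "angular": [0.001, 0, 0]}, {"grip": 0.5, "xyz": [0, 1, 133], "angular": [0.001, 0, 0]}, {"grip": 0.5, "xyz": [0, 1, 133], "angular": [0.001, 0, 0]}]'

```text
time_s: 28.0
tcp_pos: [0.5666, -0.1201, 0.0975]
ee_rot: [[0.167, -0.986, 0.004], [-0.986, -0.167, -0.001], [0.001, -0.004, -1.0]]
wrist_force: [-0.2, -0.5, -3.6]
gripper_width: 0.641
gripper_force: 30.0
```

move_arm --series '[{"grip": 0.5, "xyz": [0, 0, 0.5], "angular": [0, 0, 0]}, {"grip": 0.5, "xyz": [0, 0, 1], "angular": [0, 0, 0]}, {"grip": 0.5, "xyz": [0, 0, 1], "angular": [0, 0, 0]}]'

```text
time_s: 28.3
tcp_pos: [0.566, -0.1202, 0.0955]
ee_rot: [[0.167, -0.986, 0.002], [-0.986, -0.167, -0.001], [0.001, -0.002, -1.0]]
wrist_force: [0.4, -0.7, -2.6]
gripper_width: 0.638
gripper_force: 30.0
```

```bash
python3 - <<'E'
from h import *
go(.566,-.12,.0915,9.6);print(r.sense()['wrist_force'])
E
```

```text
xyz [-0.2 -0.   4. ] ang [-0.0016 -0.0009  0.0005] tcp [ 0.566  -0.1202  0.0955] t 28.3 w 0.6376592656404851
[ 0.44653981 -0.72604465 -2.55652448]
```

move_arm --series '[{"grip": 0.5, "xyz": [0, 0, 1], "angular": [-0.001, 0, 0]}, {"grip": 0.5, "xyz": [0, 0, 2], "angular": [-0.001, 0, 0]}, {"grip": 0.5, "xyz": [0, 0, 3], "angular": [-0.001, 0, 0]}, {"grip": 0.5, "xyz": [0, 0, 3.3], "angular": [-0.001, 0, 0]}, {"grip": 0.5, "xyz": [0, 0, 3.3], "angular": [-0.001, 0, 0]}]'

```text
time_s: 28.8
tcp_pos: [0.566, -0.1202, 0.092]
ee_rot: [[0.167, -0.986, 0.0], [-0.986, -0.167, -0.001], [0.001, -0.0, -1.0]]
wrist_force: [-0.0, 0.5, -2.1]
gripper_width: 0.639
gripper_force: 30.0
```

move_arm --series '[{"grip": 0.5, "xyz": [0, 0, 0.5], "angular": [0, 0, 0]}, {"grip": 0.5, "xyz": [0, 0, 0.8], "angular": [0, 0, 0]}, {"grip": 0.5, "xyz": [0, 0, 0.8], "angular": [0, 0, 0]}]'

```text
time_s: 29.1
tcp_pos: [0.5661, -0.1202, 0.0916]
ee_rot: [[0.167, -0.986, 0.001], [-0.986, -0.167, -0.001], [0.001, -0.001, -1.0]]
wrist_force: [0.2, -0.4, -1.3]
gripper_width: 0.635
gripper_force: 30.0
```

move_arm --series '[{"grip": 0.5, "xyz": [0, 0, 0.3], "angular": [0, 0, 0]}, {"grip": 0.7, "xyz": [0, 0, 0.3], "angular": [0, 0, 0]}, {"grip": 0.8, "xyz": [0, 0, 0], "angular": [0, 0, 0]}, {"grip": 1, "xyz": [0, 0, 0], "angular": [0, 0, 0]}, {"grip": 1, "xyz": [0, 0, 0], "angular": [0, 0, 0]}, {"grip": 1, "xyz": [0, 0, -30], "angular": [0, 0, 0]}, {"grip": 1, "xyz": [0, 0, -75], "angular": [0, 0, 0]}, {"grip": 1, "xyz": [0, 0, -110], "angular": [0, 0, 0]}, {"grip": 1, "xyz": [0, 0, -125], "angular": [0, 0, 0]}, {"grip": 1, "xyz": [0, 0, -125], "angular": [0, 0, 0]}]'

```text
time_s: 30.1
tcp_pos: [0.5674, -0.1202, 0.2195]
ee_rot: [[0.167, -0.986, 0.007], [-0.986, -0.167, -0.001], [0.002, -0.007, -1.0]]
wrist_force: [1.1, -0.8, -0.2]
gripper_width: 0.998
gripper_force: 0.0
```

```bash
python3 - <<'E'
from h import *
go(.5433,-.3053,.2,2)
E
```

```text
xyz [178.4  54.9  19.5] ang [-0.0074 -0.0016  0.1334] tcp [ 0.5674 -0.1202  0.2195] t 30.1 w 0.9983099102769561
```

move_arm --series '[{"grip": 1, "xyz": [40, 12, 3], "angular": [0, 0, 0.03]}, {"grip": 1, "xyz": [85, 26, 8], "angular": [0, 0, 0.06]}, {"grip": 1, "xyz": [130, 40, 12], "angular": [0, 0, 0.1]}, {"grip": 1, "xyz": [168, 52, 17], "angular": [0, 0, 0.133]}, {"grip": 1, "xyz": [178, 55, 18], "angular": [0, 0, 0.133]}, {"grip": 1, "xyz": [178, 55, 18], "angular": [0, 0, 0.133]}, {"grip": 1, "xyz": [178, 55, 18], "angular": [0, 0, 0.133]}, {"grip": 1, "xyz": [178, 55, 18], "angular": [0, 0, 0.133]}]'

```text
time_s: 30.9
tcp_pos: [0.5419, -0.3035, 0.1984]
ee_rot: [[0.037, -0.999, 0.001], [-0.999, -0.037, -0.0], [0.001, -0.001, -1.0]]
wrist_force: [0.0, 0.2, 0.8]
gripper_width: 1.005
gripper_force: 0.0
```

```bash
python3 - <<'E'
from h import *
go(.5433,-.3053,.0745,2)
E
```

```text
xyz [  1.8  -1.3 123.9] ang [-0.0006 -0.0005  0.002 ] tcp [ 0.5419 -0.3035  0.1984] t 30.9 w 1.005401900108208
```

move_arm --series '[{"grip": 1, "xyz": [1.5, -1, 35], "angular": [0, 0, 0.001]}, {"grip": 1, "xyz": [1.5, -1, 75], "angular": [0, 0, 0.001]}, {"grip": 1, "xyz": [1.5, -1, 105], "angular": [0, 0, 0.001]}, {"grip": 1, "xyz": [1.5, -1, 118], "angular": [0, 0, 0.001]}, {"grip": 1, "xyz": [1.5, -1, 121], "angular": [0, 0, 0.001]}, {"grip": 1, "xyz": [1.5, -1, 121], "angular": [0, 0, 0.001]}, {"grip": 1, "xyz": [1.5, -1, 121], "angular": [0, 0, 0.001]}, {"grip": 1, "xyz": [1.5, -1, 121], "angular": [0, 0, 0.001]}]'

```text
time_s: 31.7
tcp_pos: [0.5437, -0.3066, 0.0793]
ee_rot: [[0.034, -0.999, 0.004], [-0.999, -0.034, -0.002], [0.002, -0.004, -1.0]]
wrist_force: [0.3, 0.4, 0.2]
gripper_width: 1.003
gripper_force: 0.0
```

```bash
python3 - <<'E'
from h import *
go(.5433,-.3053,.0736,2)
E
```

```text
xyz [-1.4  0.4  5.7] ang [-0.004  -0.002  -0.0006] tcp [ 0.5437 -0.3066  0.0793] t 31.7 w 1.0029430552531768
```

move_arm --series '[{"grip": 1, "xyz": [-1, 0, 4], "angular": [-0.002, -0.001, 0]}, {"grip": 1, "xyz": [-1, 0, 4.5], "angular": [-0.002, -0.001, 0]}, {"grip": 0.9, "xyz": [-1, 0, 4.5], "angular": [-0.002, -0.001, 0]}, {"grip": 0.8, "xyz": [-1, 0, 4.5], "angular": [-0.002, -0.001, 0]}, {"grip": 0.72, "xyz": [-1, 0, 4.5], "angular": [-0.002, -0.001, 0]}, {"grip": 0.66, "xyz": [-1, 0, 4.5], "angular": [-0.002, -0.001, 0]}, {"grip": 0.6, "xyz": [-1, 0, 4.5], "angular": [-0.002, -0.001, 0]}, {"grip": 0.5, "xyz": [-1, 0, 4.5], "angular": [-0.002, -0.001, 0]}, {"grip": 0.5, "xyz": [-1, 0, 4.5], "angular": [-0.002, -0.001, 0]}]'

```text
time_s: 32.6
tcp_pos: [0.5433, -0.3055, 0.0732]
ee_rot: [[0.034, -0.999, 0.0], [-0.999, -0.034, -0.0], [0.0, -0.0, -1.0]]
wrist_force: [1.5, -0.3, -0.4]
gripper_width: 0.652
gripper_force: 30.0
```

move_arm --series '[{"grip": 0.5, "xyz": [0, 0, -15], "angular": [0, 0, 0]}, {"grip": 0.5, "xyz": [0, 0, -40], "angular": [0, 0, 0]}, {"grip": 0.5, "xyz": [0, 0, -70], "angular": [0, 0, 0]}, {"grip": 0.5, "xyz": [0, 0, -100], "angular": [0, 0, 0]}, {"grip": 0.5, "xyz": [0, 0, -130], "angular": [0, 0, 0]}, {"grip": 0.5, "xyz": [0, 0, -150], "angular": [0, 0, 0]}, {"grip": 0.5, "xyz": [0, 0, -150], "angular": [0, 0, 0]}, {"grip": 0.5, "xyz": [0, 0, -150], "angular": [0, 0, 0]}, {"grip": 0.5, "xyz": [0, 0, -150], "angular": [0, 0, 0]}]'

```text
time_s: 33.5
tcp_pos: [0.5415, -0.3048, 0.2205]
ee_rot: [[0.033, -0.999, -0.006], [-0.999, -0.034, 0.002], [-0.003, 0.006, -1.0]]
wrist_force: [-0.9, 0.4, -2.2]
gripper_width: 0.66
gripper_force: 30.0
```

```bash
python3 - <<'E'
from h import *
go(.5523,-.0453,.225,9.6)
E
```

```text
xyz [-259.   -19.5   -4. ] ang [ 0.0055  0.0029 -0.134 ] tcp [ 0.5415 -0.3048  0.2205] t 33.5 w 0.6601606686542326
```

move_arm --series '[{"grip": 0.5, "xyz": [-20, -2, -2], "angular": [0.003, 0.002, -0.01]}, {"grip": 0.5, "xyz": [-55, -4, -4], "angular": [0.003, 0.002, -0.03]}, {"grip": 0.5, "xyz": [-95, -7, -4], "angular": [0.003, 0.002, -0.05]}, {"grip": 0.5, "xyz": [-137, -10, -4], "angular": [0.003, 0.002, -0.07]}, {"grip": 0.5, "xyz": [-180, -13, -4], "angular": [0.003, 0.002, -0.09]}, {"grip": 0.5, "xyz": [-220, -16, -4], "angular": [0.003, 0.002, -0.11]}, {"grip": 0.5, "xyz": [-248, -19, -4], "angular": [0.003, 0.002, -0.134]}, {"grip": 0.5, "xyz": [-259, -19.5, -4], "angular": [0.003, 0.002, -0.134]}, {"grip": 0.5, "xyz": [-259, -19.5, -4], "angular": [0.003, 0.002, -0.134]}, {"grip": 0.5, "xyz": [-259, -19.5, -4], "angular": [0.003, 0.002, -0.134]}]'

```text
time_s: 34.5
tcp_pos: [0.553, -0.0464, 0.2261]
ee_rot: [[0.167, -0.986, -0.0], [-0.986, -0.167, -0.002], [0.002, 0.001, -1.0]]
wrist_force: [0.7, 0.3, -3.2]
gripper_width: 0.656
gripper_force: 30.0
```

```bash
python3 - <<'E'
from h import *
go(.5523,-.0453,.0782,9.6)
E
```

```text
xyz [ -1.5   0.4 147.9] ang [ 0.0005 -0.002   0.    ] tcp [ 0.553  -0.0464  0.2261] t 34.5 w 0.6555400203371301
```

move_arm --series '[{"grip": 0.5, "xyz": [-1, 1, 20], "angular": [0, -0.001, 0]}, {"grip": 0.5, "xyz": [-1, 1, 55], "angular": [0, -0.001, 0]}, {"grip": 0.5, "xyz": [-1, 1, 90], "angular": [0, -0.001, 0]}, {"grip": 0.5, "xyz": [-1, 1, 120], "angular": [0, -0.001, 0]}, {"grip": 0.5, "xyz": [-1, 1, 137], "angular": [0, -0.001, 0]}, {"grip": 0.5, "xyz": [-1, 1, 142], "angular": [0, -0.001, 0]}, {"grip": 0.5, "xyz": [-1, 1, 144], "angular": [0, -0.001, 0]}, {"grip": 0.5, "xyz": [-1, 1, 144], "angular": [0, -0.001, 0]}, {"grip": 0.5, "xyz": [-1, 1, 144], "angular": [0, -0.001, 0]}, {"grip": 0.5, "xyz": [-1, 1, 144], "angular": [0, -0.001, 0]}]'

```text
time_s: 35.5
tcp_pos: [0.5533, -0.0453, 0.0842]
ee_rot: [[0.167, -0.986, 0.004], [-0.986, -0.167, -0.0], [0.001, -0.004, -1.0]]
wrist_force: [-0.0, -0.1, -3.5]
gripper_width: 0.657
gripper_force: 30.0
```

move_arm --series '[{"grip": 0.5, "xyz": [0, 0, 0.5], "angular": [0, 0, 0]}, {"grip": 0.5, "xyz": [0, 0, 1], "angular": [0, 0, 0]}, {"grip": 0.5, "xyz": [0, 0, 1], "angular": [0, 0, 0]}]'

```text
time_s: 35.8
tcp_pos: [0.5525, -0.0452, 0.0821]
ee_rot: [[0.167, -0.986, 0.002], [-0.986, -0.167, -0.0], [0.001, -0.002, -1.0]]
wrist_force: [1.2, 0.7, -2.4]
gripper_width: 0.66
gripper_force: 30.0
```

```bash
python3 - <<'E'
from h import *
go(.5523,-.0453,.0782,9.6);print(r.sense()['wrist_force'])
E
```

```text
xyz [0.  0.3 3.9] ang [-0.0017 -0.0008  0.0006] tcp [ 0.5525 -0.0452  0.0821] t 35.8 w 0.6596420760808879
[ 1.19969094  0.66842675 -2.40922366]
```

move_arm --series '[{"grip": 0.5, "xyz": [0, 0, 1], "angular": [-0.001, 0, 0]}, {"grip": 0.5, "xyz": [0, 0, 2], "angular": [-0.001, 0, 0]}, {"grip": 0.5, "xyz": [0, 0, 3], "angular": [-0.001, 0, 0]}, {"grip": 0.5, "xyz": [0, 0, 3.6], "angular": [-0.001, 0, 0]}, {"grip": 0.5, "xyz": [0, 0, 3.9], "angular": [-0.001, 0, 0]}, {"grip": 0.5, "xyz": [0, 0, 3.9], "angular": [-0.001, 0, 0]}, {"grip": 0.5, "xyz": [0, 0, 3.9], "angular": [-0.001, 0, 0]}]'

```text
time_s: 36.5
tcp_pos: [0.5525, -0.0453, 0.0782]
ee_rot: [[0.167, -0.986, 0.001], [-0.986, -0.167, -0.001], [0.001, -0.0, -1.0]]
wrist_force: [-0.3, 0.4, -1.0]
gripper_width: 0.661
gripper_force: 30.0
```

move_arm --series '[{"grip": 0.5, "xyz": [0, 0, 0.3], "angular": [0, 0, 0]}, {"grip": 0.7, "xyz": [0, 0, 0.3], "angular": [0, 0, 0]}, {"grip": 0.8, "xyz": [0, 0, 0], "angular": [0, 0, 0]}, {"grip": 1, "xyz": [0, 0, 0], "angular": [0, 0, 0]}, {"grip": 1, "xyz": [0, 0, 0], "angular": [0, 0, 0]}, {"grip": 1, "xyz": [0, 0, -30], "angular": [0, 0, 0]}, {"grip": 1, "xyz": [0, 0, -75], "angular": [0, 0, 0]}, {"grip": 1, "xyz": [0, 0, -120], "angular": [0, 0, 0]}, {"grip": 1, "xyz": [0, 0, -165], "angular": [0, 0, 0]}, {"grip": 1, "xyz": [0, 0, -170], "angular": [0, 0, 0]}]'

```text
time_s: 37.5
tcp_pos: [0.5557, -0.0452, 0.2552]
ee_rot: [[0.168, -0.986, 0.015], [-0.986, -0.168, -0.0], [0.003, -0.014, -1.0]]
wrist_force: [0.6, 0.2, -0.5]
gripper_width: 1.003
gripper_force: 0.0
```

move_arm --series '[{"grip": 1, "xyz": [0, -20, -15], "angular": [0, 0, 0]}, {"grip": 1, "xyz": [-30, -60, -15], "angular": [0, 0, 0]}, {"grip": 1, "xyz": [-40, -80, -15], "angular": [0, 0, 0]}, {"grip": 1, "xyz": [-40, -80, -15], "angular": [0, 0, 0]}, {"grip": 1, "xyz": [-40, -80, -15], "angular": [0, 0, 0]}, {"grip": 1, "xyz": [-40, -80, -15], "angular": [0, 0, 0]}]'

```text
time_s: 38.1
tcp_pos: [0.624, 0.0071, 0.2628]
ee_rot: [[0.167, -0.986, -0.0], [-0.986, -0.167, -0.001], [0.001, 0.0, -1.0]]
wrist_force: [0.9, 0.1, -0.2]
gripper_width: 1.002
gripper_force: 0.0
```

```bash
python3 - <<'E'
from h import *
d=save('scene','s9');o=dict(np.load('pics/s0.npz'))
f=lambda q:cv2.resize(q['img'][150:285,130:380,::-1],None,fx=2.2,fy=2.2)
cv2.imwrite('pics/s9o.png',np.vstack([f(o),f(d)]))
E
```

```text
(no output)
```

View pics/s9o.png

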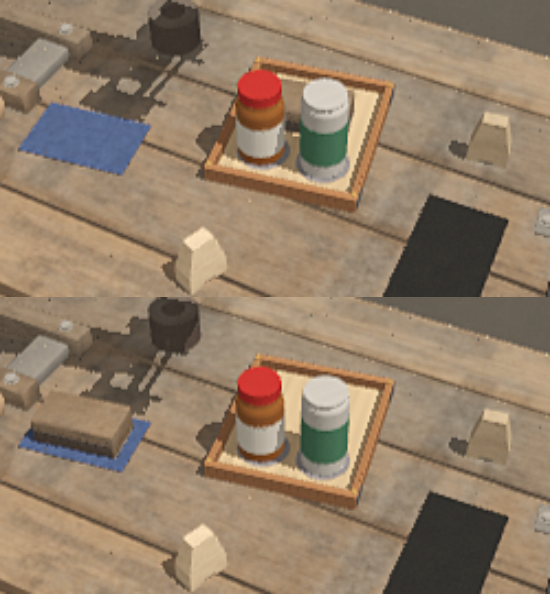

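The jar (lid at 260,385) and the tin (lid at 325,390) stand upright exactly where they stood at the start. The sanding block lies on the pad and the bystanders haven't moved.

```bash
python3 -c "
from station import r
print(r.finish_job())"
```

```text
the job is handed in; nothing more can be done
None
```

The job is handed in after about 38 s: the sanding block lies flat, centred and lined up on the blue pad, and the final camera check showed the jar and tin back upright in the caddy where they started.

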